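# Lock the bayonet cap of a strainer pot

## Task

Close the small strainer pot: its blue cap is sitting loosely on the spring in the pot's mouth with its two lugs out of line with the entry slots. Keep feeling with downward pushes while turning the cap anticlockwise (seen from above) until the lugs find the slots, push it right in against the spring, turn it clockwise to the stop, then let go so that the spring lifts it into its locking notch and it stays locked. Leave the bottle, cup and beaker beside it standing where they are.

Things in the scene. Friction and masses are not known exactly. Their poses are not given: they have to be found in the camera images.
- cap_mid (a point): Loose blue bayonet cap, 92 mm wide, about 0.2 kg, upright in the pot's mouth. Point: on its axis, half-way up its white grip bar. The bar is 84 mm long (x axis), 20 mm wide (y) and reaches 17 mm below and above the point. As found the point is 131 mm above pot_foot, the cap floating on the pot's spring; locked it is at 111 mm. A half turn gives the same fit.
- cap_face (a point): Centre of the flat round top (radius 46 mm) of the cap's disc, 17 mm below cap_mid, same axes; the bar rises from it. Fingertips set on it on both sides of the bar can push the cap in and turn it by the bar. A 46 mm deep skirt below hides the two lugs (10 mm thick) and the pot's slots.
- pot_foot (a point): Grey strainer pot, 81 mm wide, 70 mm high, on a 116 mm flange, fixed to the bench. Point: on its axis at bench level, z up; its y axis runs along two brass hose barbs. The slotted sleeve inside is set at a hidden angle: from the cap as found, the entry slots lie 21 to 66 degrees further anticlockwise (from above); the lugs enter within 7 degrees of them.
- pot_rim (a point): Centre of the pot's mouth, 70 mm above pot_foot: hard rim under the cap. Off the slots a push sinks the cap only 3 mm, then the lugs hit it. In the slots the cap goes in 33 mm to a hard bottom. The spring lifts with 6 N as found, 14 N at the bottom (the cap's weight, 2 N, helps the push).
- pot_notch (a point): Point on the pot's axis 58 mm above pot_foot, the height of the lugs when locked. From 28 mm or more below its as-found height the cap turns clockwise (from above) 60 to 75 degrees to a hard stop; let go there (or up to 12 degrees before it), the spring lifts it into the notch, 20 mm below as found. Turned too little, it stays 27 mm below or pops back up.
- rinse_bottle_mid (a point): White screw-cap bottle, 50 mm wide, 100 mm high, standing near the pot: bystander. Point at its centre, half-way up.
- cup_mid (a point): Yellow plastic cup, 70 mm wide, 61 mm high, standing near the pot: bystander. Point at its centre, half-way up.
- beaker_mid (a point): Glass beaker, 75 x 81 mm, 95 mm high, standing near the pot: bystander. Point at its centre, half-way up.
- cap: The same cap: its origin is the centre of its underside, 93 mm below point cap_mid; same axes.
Mind the look-alikes: they are no part of the job. What is shaped like the part that bears beaker_mid but purple, red or turquoise is not meant.

How it is judged:
On the way:
1. the cap is pushed in, its lugs below the rim of the pot's slots (25.5 mm or more below the as-found height) (z of cap_mid in the frame of pot_foot below 0.1055 m), for 0.1 s.
At the end, for the whole second after the job is handed in: The cap is locked in the notch: the middle of its bar stands 108 to 114.5 mm above the pot's foot, within 8 mm of the pot's axis, upright within 5 degrees and at rest; the bottle, cup and beaker stand upright within 30 mm of where they were (z of cap_mid in the frame of pot_foot between 0.108 and 0.1145 m and horizontal distance between cap_mid and pot_foot below 0.008 m and angle between cap_mid's own z axis and vertical below 0.09 rad and linear speed of cap below 0.02 m/s and distance of each of rinse_bottle_mid, cup_mid, beaker_mid from where it was at the start of the episode below 0.03 m and angle between each of rinse_bottle_mid, cup_mid, beaker_mid's own z axis and vertical below 0.2 rad); the robot touches nothing.
It fails at once if the bottle, the cup or the beaker is knocked over (angle between any of rinse_bottle_mid, cup_mid, beaker_mid's own z axis and vertical above 0.6 rad).
It also fails if it takes over 48 s, if anything falls off the work surface, if the arm or the gripper's body presses on something with over 40 N, if the wrist force passes 120 N, or if a joint passes its speed limit or range.

## Robot

A 7-joint arm with a two-finger parallel gripper is mounted at the origin on a cart in front of the work surface, level with it; the furniture and walls round the work are solid. World frame = base frame: x ahead of the robot, y to its left, z up, the work surface at z = 0. Lengths are in m, angles in rad, forces in N, time in s.
With the tool pointing down it reaches from about 0.425 to 0.925 m from the base axis. Payload 6.8 kg.
Tool frame: the origin (TCP) lies on the front face of the gripper's body, between the roots of the fingers; the fingertips stand 73 mm ahead of it and the grasp point (between the pads) lies 54 mm ahead of it; z points along the fingers, y is the direction in which the jaws open and shut (so a half turn about z gives the same grasp; the last joint's range is limited). The gripper opens to 85 mm and grips with 20 to 120 N. Pads are 22 mm wide; open, the fingers measure 114 mm over their backs; the gripper's body (76 mm by 85 mm) begins 54 mm behind the grasp point. The pads swing forward as they close: fully open they stand 13 mm farther back than shut.
Start: joints at [1.112, 0.477, 0.022, 1.555, -0.011, 1.109, -0.083], TCP at [0.232, -0.634, 0.304] pointing down, gripper open.
Joint ranges: [-2.96, 2.96], [-0.34, 2.1], [-1.41, 1.46], [0.24, 2.44], [-1.37, 4.51], [0.17, 1.92], [-2.96, 2.96]. Speed limits (rad/s): [2.39, 2.39, 3.14, 3.14, 3.14, 3.14, 3.14].

## Interface

Orientations are given as a unit quaternion [w, x, y, z].
In Python, from station import get_obs, read_camera, hand_in, spot_in, cut_out, spot_point gives the robot as it stands. The module is installed in compiled form; this text tells all that it offers.
- The arm moves only by the tool move_arm, never from a script. Its arguments are lists of equal length, an entry for each row: "gripper": the opening, from 0 (shut) to 1 (fully open); "xyz": the shift along the tool's x, y, z in cm, a list of three; "twist": the turn about the tool's z in rad. A call has 1 to 5 rows; each row is the pose to reach, as a shift and turn from the pose commanded when the call began, along the tool's axes at that moment; what a row does not reach only later rows make up. A row lasts 1/12 s, in which the tool goes at most 41.7 mm and 7.16 degrees, less where a joint would pass 70% of its speed; a pose out of reach is approached as far as the arm can. A call with a gripper value outside its range is refused whole. The fingers move at their own pace and stop on an object; "squeeze" is the grip in N (left out, the last holds). Time passes only in rows, so rows that repeat a pose let the fingers close. It gives the time, the measured TCP pose, the force and the opening at its end, in the units of the state.
- get_obs(): the state, without advancing time (a new reading comes with each control period).
- read_camera(name): name is "scene" or "top" or "wrist"; returns a dict with "pixels" (480x640x3 uint8, red, green, blue), "fx", "fy", "cx", "cy" (pixels), "k1" (the pictures are not rectified: a ray, as slopes to the right and down, at radius r is drawn at 1 + k1 r^2 times it, then the intrinsics apply), "R" (3x3) and "t" (3): a world point X has camera coordinates R X + t. Camera axes: x right, y down, z forward; pixel columns grow to the right and rows downward; lengths in m; the calibration is good to about 2 mm. A picture is of the moment at which its call begins. There is no depth.
- hand_in(): hands the job in, once; it reports no verdict.
Trained networks look in the newest picture that a camera, given by its name, has taken for a name from the list of things; names that differ only in an ending like _2 or _b are one class to them, and where a whole thing is asked for, a point or a joint stands for the part that bears it (a point fixed in the world has none). Each returns a list of dicts, best first, with "p" (0 to 1); they miss things now and then, are a little off and sometimes report something else, mostly with a low value. They report only what shows in the picture. A call takes as long as a camera call. They do not tell look-alikes from the thing itself.
- spot_in(query, camera): "centre" ([x, y, z] in m, in world coordinates, good to about 4 mm: the middle of the surface that is visible of it).
- cut_out(query, camera): "pixels" (480x640 bool, what is visible of it).
- spot_point(query, camera): "centre" ([x, y, z] in m, in world coordinates, good to about 4 mm: a listed point, or the origin of a listed thing).
The state is a dict: "t": time; "q": joint angles; "joint_vel": joint speeds; "joint_torque": joint torques, N m; "eef_pos": TCP position; "tool_rot": TCP orientation; "contact_force": force on the tool from outside, world axes, zero at the start; "torque": the same for the moment, N m; "gripper_width": opening from 0.0 (shut) to 1.0 (fully open).
Only numpy, scipy, OpenCV 4.12 (cv2) and the standard library are available. Lean on these libraries where they do the work, as an engineer would, in place of code of your own. Each camera call takes 0.05 s, during which the arm holds its last target.

## Working session

There is one attempt and no reset: what is moved stays moved. The work goes in short steps, Python scripts to look and compute and a tool call to move; the robot and the scene stay as the last step left them, time stands still between calls to the robot, and variables do not carry over. Pictures are saved under pics/ and viewed, and the job is handed in when it is done.

Besides the shell and the picture viewer there is one more tool, called after "Emit:" as name(argument=value, ...) on one line, values as JSON. move_arm: Moves the arm, as the interface text tells. Its arguments: {"type":"object","properties":{"gripper":{"type":"array","items":{"type":"number"}},"xyz":{"type":"array","items":{"type":"array","items":{"type":"number"}}},"twist":{"type":"array","items":{"type":"number"}},"squeeze":{"type":"number"}},"required":["gripper","xyz","twist"]}

```bash
mkdir -p pics; python3 - <<'E'
from station import *
import cv2
o=get_obs(); print({k:o[k] for k in ('t','q','eef_pos','tool_rot','contact_force','gripper_width')})
for c in ("scene","top"):
    r=read_camera(c); cv2.imwrite(f"pics/{c}0.png",r["pixels"][:,:,::-1])
    for n in ("cap_mid","cap_face","pot_foot","rinse_bottle_mid","cup_mid","beaker_mid"):
        print(c,n,[(d["centre"],round(d["p"],2)) for d in spot_point(n,c)][:3])
print(get_obs()['t'])
E
```

```text
{'t': 0.0, 'q': array([ 1.11191033,  0.47777596,  0.02228898,  1.55645875, -0.01149475,
        1.10930862, -0.08310488]), 'eef_pos': array([ 0.23181527, -0.63344745,  0.30293772]), 'tool_rot': array([-8.85685557e-04,  9.84652038e-01,  1.74526594e-01, -2.16128358e-04]), 'contact_force': array([-0.34672171, -0.31973886,  0.72498424]), 'gripper_width': 1.0021360147301923}
scene cap_mid [([0.4755, -0.0996, 0.1302], 0.85), ([0.4554, 0.0681, 0.0503], 0.67), ([0.4762, -0.0951, 0.0417], 0.65)]
scene cap_face [([0.4808, -0.0911, 0.1121], 0.56)]
scene pot_foot []
scene rinse_bottle_mid [([0.4582, 0.0665, 0.0506], 0.86), ([0.4626, -0.257, 0.0295], 0.57)]
scene cup_mid []
scene beaker_mid [([0.5315, -0.3728, 0.0496], 0.82), ([0.5811, -0.2563, 0.0492], 0.74), ([0.4866, -0.485, 0.0463], 0.73)]
top cap_mid [([0.4773, -0.097, 0.1347], 0.85)]
top cap_face [([0.4757, -0.0971, 0.1128], 0.88)]
top pot_foot []
top rinse_bottle_mid [([0.4603, 0.063, 0.0531], 0.55)]
top cup_mid [([0.4652, -0.2505, 0.0305], 0.67), ([0.4768, -0.0977, 0.1127], 0.49), ([0.4797, -0.0956, 0.1326], 0.41)]
top beaker_mid [([0.5315, -0.3688, 0.0466], 0.83), ([0.5789, -0.2535, 0.0516], 0.73)]
0.7
```

View pics/scene0.png

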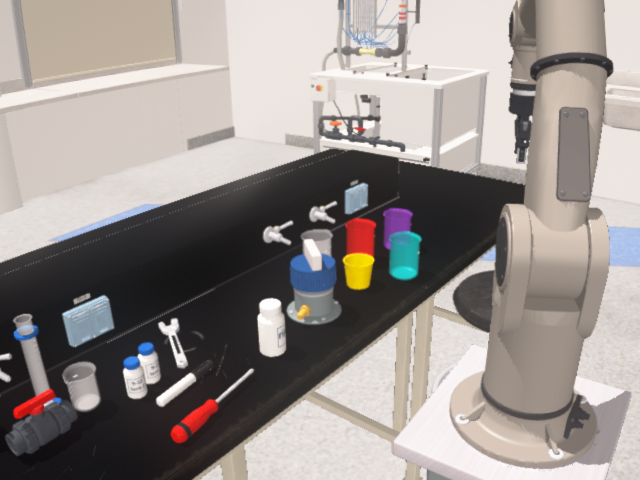

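View pics/top0.png

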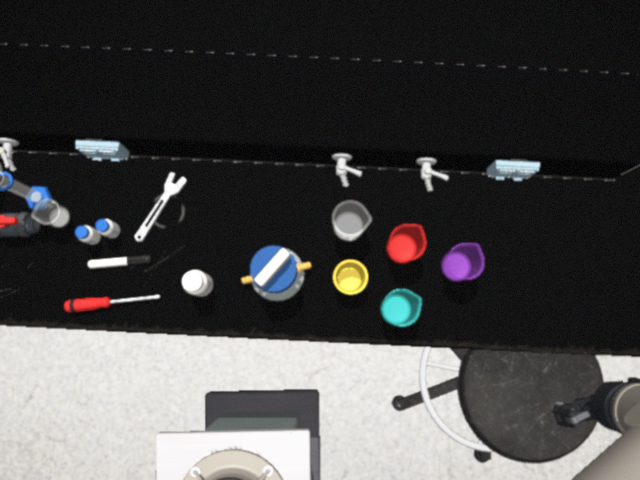

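The scene view shows the pot and cap at about (313,285) and the yellow cup at (358,270). The clear beaker sits behind the pot at (316,243), and the bottle is at (271,330). In the top view the bar runs from (255,285) to (288,255). Next I'll measure the bar's angle and axis.

```bash
cat > h.py <<'E'
import numpy as np, cv2
from station import *
def cap(name):
    return read_camera(name)
def ray(r,uv):
    uv=np.atleast_2d(uv).astype(float)
    d=np.c_[(uv[:,0]-r["cx"])/r["fx"],(uv[:,1]-r["cy"])/r["fy"]]
    s=d.copy()
    for _ in range(20):
        s=d/(1+r["k1"]*(s**2).sum(1))[:,None]
    R=np.array(r["R"]);t=np.array(r["t"])
    return -R.T@t,(np.c_[s,np.ones(len(s))]@R)
def onplane(r,uv,z):
    c,D=ray(r,uv); return c+D*((z-c[2])/D[:,2])[:,None]
def proj(r,X):
    X=np.atleast_2d(X); P=X@np.array(r["R"]).T+np.array(r["t"]); s=P[:,:2]/P[:,2:]
    s=s*(1+r["k1"]*(s**2).sum(1))[:,None]
    return np.c_[s[:,0]*r["fx"]+r["cx"],s[:,1]*r["fy"]+r["cy"]]
E
python3 - <<'E'
from h import *
r=cap("top"); im=r["pixels"]
cv2.imwrite("pics/topz.png",cv2.resize(im[220:320,220:330,::-1],None,fx=6,fy=6,interpolation=cv2.INTER_NEAREST))
hsv=cv2.cvtColor(im,cv2.COLOR_RGB2HSV)
m=(hsv[...,1]<60)&(hsv[...,2]>190); 
n,l,st,ce=cv2.connectedComponentsWithStats(m.astype(np.uint8))
for i in range(1,n):
    if 240<ce[i][0]<310 and 230<ce[i][1]<310 and st[i,4]>100:
        ys,xs=np.where(l==i); rect=cv2.minAreaRect(np.c_[xs,ys].astype(np.float32))
        P=onplane(r,cv2.boxPoints(rect),.148); print(st[i,4],rect,P)
        rw=cv2.minAreaRect((onplane(r,np.c_[xs,ys],.148)[:,:2]*1000).astype(np.float32)); print(rw)
bl=(hsv[...,0]>95)&(hsv[...,0]<125)&(hsv[...,1]>120)&(hsv[...,2]>80); 
n,l,st,ce=cv2.connectedComponentsWithStats(bl.astype(np.uint8))
for i in range(1,n):
    if 240<ce[i][0]<310 and 230<ce[i][1]<310 and st[i,4]>50:
        print('blue',st[i],ce[i])
print("cam",-np.array(r["R"]).T@np.array(r["t"]))
q=get_obs(); print(q["t"])
E
```

```text
476 ((272.0128479003906, 265.5774841308594), (11.499430656433105, 45.87204360961914), 43.72697067260742) [[ 0.45512813 -0.05781346  0.148     ]
 [ 0.51774798 -0.1191165   0.148     ]
 [ 0.50201603 -0.13486778  0.148     ]
 [ 0.43962869 -0.07355871  0.148     ]]
((478.6240539550781, -96.29727172851562), (22.230016708374023, 87.48188781738281), 45.50034713745117)
blue [250 245  32  33 491] [262.13441955 258.05906314]
blue [262 256  34  37 600] [282.46       277.47166667]
cam [ 0.35424748 -0.18359886  1.30607113]
0.75
```

View pics/topz.png

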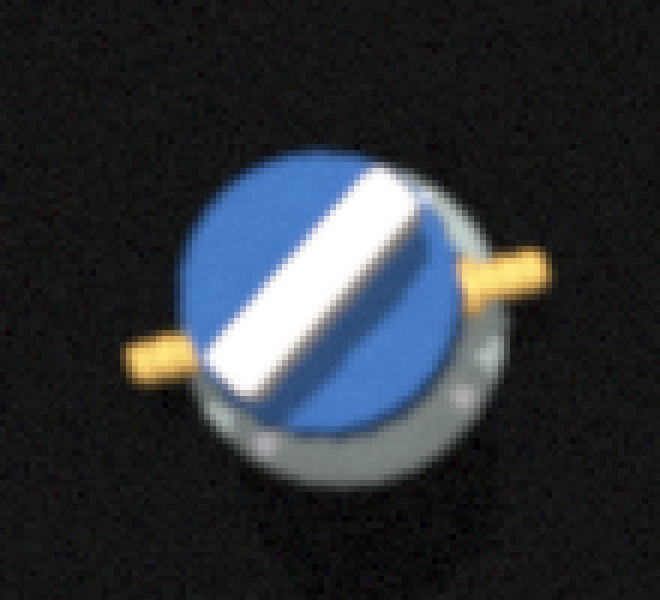

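```bash
cat > plan.py <<'E'
# usage: plan.py x y z angle_deg(tool x, world)
import sys
from h import *
from scipy.spatial.transform import Rotation as Ro
o=get_obs(); q=o["tool_rot"]; R=Ro.from_quat([q[1],q[2],q[3],q[0]]).as_matrix()
a=np.degrees(np.arctan2(R[1,0],R[0,0]))
x,y,z,A=map(float,sys.argv[1:5])
d=R.T@(np.array([x,y,z])-o["eef_pos"])*100
tw=-np.radians((A-a+180)%360-180)
print("t",round(o["t"],2),"pos",o["eef_pos"].round(4),"ang",round(a,2),"q",np.round(o["q"],2),"F",np.round(o["contact_force"],1),"M",np.round(o["torque"],2),"w",o["gripper_width"])
print("tilt deg",np.degrees(np.arccos(-R[2,2])).round(2),"shift cm",d.round(2),"twist",round(tw,3))
E
python3 plan.py 0.478 -0.0965 0.30 135.5
```

```text
t 0.75 pos [ 0.232  -0.6339  0.3039] ang 20.1 q [ 1.11  0.48  0.02  1.56 -0.01  1.11 -0.08] F [-0.4 -0.5 -0.3] M [-0.   -0.06 -0.04] w 1.0008260413852064
tilt deg 0.01 shift cm [ 41.57 -42.01   0.39] twist -2.014
```

Emit:
move_arm(gripper=[1, 1, 1, 1, 1], xyz=[[2.8, -2.8, 0], [5.6, -5.6, 0], [8.4, -8.4, 0], [11.2, -11.2, 0], [14, -14, 0]], twist=[-0.12, -0.24, -0.36, -0.48, -0.6])

```text
t: 1.17
eef_pos: [0.3158, -0.4526, 0.3041]
tool_rot: [0.0, 0.888, 0.46, -0.0]
contact_force: [0.3, -0.6, -1.1]
gripper_width: 0.996
```

```bash
python3 plan.py 0.478 -0.0965 0.30 135.5
```

```text
t 1.17 pos [ 0.3158 -0.4526  0.3041] ang 54.81 q [ 0.99  0.28 -0.17  1.84  0.06  1.02  0.18] F [ 0.3 -0.6 -1.1] M [-0.02 -0.09 -0.01] w 0.995908941932896
tilt deg 0.03 shift cm [38.45 -7.27  0.39] twist -1.408
```

Emit:
move_arm(gripper=[1, 1, 1, 1, 1], xyz=[[3.4, -0.6, 0], [6.8, -1.2, 0], [10.2, -1.8, 0], [13.6, -2.4, 0], [17, -3, 0]], twist=[-0.12, -0.24, -0.36, -0.48, -0.6])

```text
t: 1.58
eef_pos: [0.3901, -0.297, 0.3043]
tool_rot: [0.0, 0.712, 0.702, -0.0]
contact_force: [0.7, -0.6, -0.3]
gripper_width: 1.001
```

```bash
python3 plan.py 0.478 -0.0965 0.30 135.5
```

```text
t 1.58 pos [ 0.3901 -0.297   0.3043] ang 89.18 q [ 0.85  0.2  -0.36  1.97  0.08  0.99  0.43] F [ 0.7 -0.6 -0.3] M [ 0.03 -0.   -0.02] w 1.00106459163572
tilt deg 0.05 shift cm [20.17  8.5   0.42] twist -0.808
```

Emit:
move_arm(gripper=[1, 1, 1, 1, 1], xyz=[[3.4, 1.4, 0], [6.8, 2.8, 0], [10.2, 4.2, 0], [13.6, 5.6, 0], [16.4, 6.9, 0]], twist=[-0.12, -0.24, -0.36, -0.48, -0.6])

```text
t: 2.0
eef_pos: [0.4626, -0.1333, 0.3044]
tool_rot: [0.0, 0.472, 0.881, 0.0]
contact_force: [-0.1, -1.3, -0.1]
gripper_width: 0.999
```

```bash
python3 plan.py 0.478 -0.0965 0.27 135.5; python3 - <<'E'
from h import *
r=cap("wrist"); cv2.imwrite("pics/w1.png",r["pixels"][:,:,::-1]); 
for n in ("cap_mid","cap_face"): print(spot_point(n,"wrist"))
np.save("w1.npy",r,allow_pickle=True)
E
```

```text
t 2.0 pos [ 0.4626 -0.1333  0.3044] ang 123.65 q [ 0.65  0.2  -0.56  1.97  0.13  1.    0.62] F [-0.1 -1.3 -0.1] M [-0.03  0.03  0.03] w 0.999185456520302
tilt deg 0.06 shift cm [2.21 3.32 3.44] twist -0.207
[{'centre': [0.4791, -0.0955, 0.1294], 'p': 0.91}]
[{'centre': [0.4782, -0.0989, 0.1157], 'p': 0.86}]
```

View pics/w1.png

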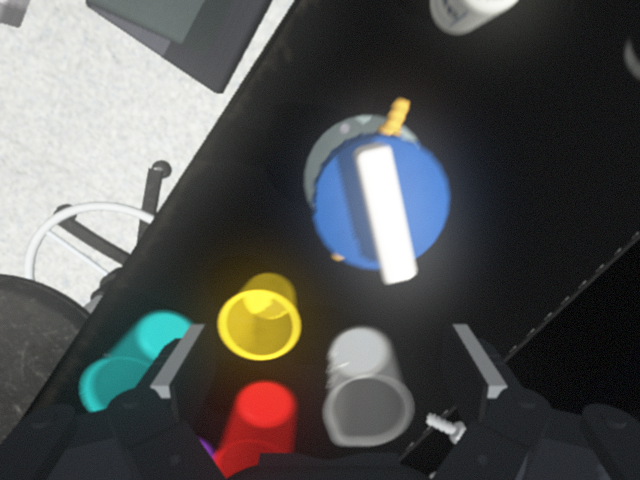

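The wrist view shows the bar from (373,150) to (402,280) on the blue disc. The yellow cup is at (260,320) and the beaker at (370,385), both clear. I'll refine the bar pose from this view.

```bash
python3 - <<'E'
from h import *
r=np.load("w1.npy",allow_pickle=True).item(); im=r["pixels"]; hsv=cv2.cvtColor(im,cv2.COLOR_RGB2HSV)
cv2.imwrite("pics/w1z.png",cv2.resize(im[100:300,280:480,::-1],None,fx=3,fy=3))
m=((hsv[...,1]<25)&(hsv[...,2]>235)).astype(np.uint8); m[:,:300]=0;m[:,470:]=0;m[:130]=0;m[300:]=0
n,l,st,ce=cv2.connectedComponentsWithStats(m); i=1+np.argmax(st[1:,4]); ys,xs=np.where(l==i)
P=onplane(r,np.c_[xs,ys],.148)[:,:2]*1000
print(st[i],cv2.minAreaRect(P.astype(np.float32)))
m=((hsv[...,0]>95)&(hsv[...,0]<125)&(hsv[...,1]>130)).astype(np.uint8)
m[:,:300]=0;m[:,470:]=0;m[:120]=0;m[300:]=0
ys,xs=np.where(m>0);P=onplane(r,np.c_[xs,ys],.114)[:,:2]*1000
h=cv2.convexHull(P.astype(np.float32))
print(cv2.minEnclosingCircle(h), cv2.fitEllipse(h))
E
```

```text
[ 360  148   55  134 4201] ((479.64190673828125, -94.28900146484375), (18.738948822021484, 81.39401245117188), 48.311038970947266)
((479.7229309082031, -95.39434051513672), 46.47709274291992) ((478.8351745605469, -94.70616912841797), (87.15792083740234, 92.59203338623047), 137.34164428710938)
```

View pics/w1z.png

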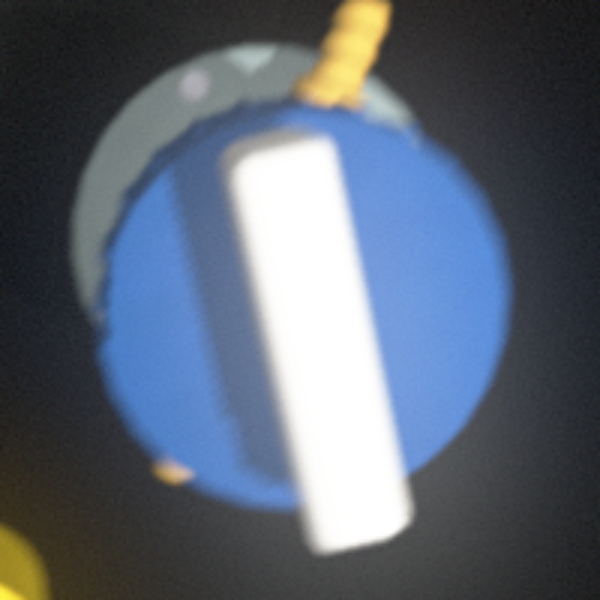

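```bash
python3 plan.py 0.479 -0.0955 0.215 137
```

```text
t 2.15 pos [ 0.463  -0.1335  0.3043] ang 123.53 q [ 0.65  0.2  -0.56  1.97  0.13  1.    0.61] F [ 0.2 -0.   0.5] M [-0.05 -0.    0.01] w 1.0034209174532076
tilt deg 0.07 shift cm [2.28 3.42 8.93] twist -0.235
```

Emit:
move_arm(gripper=[0.5, 0.5, 0.5, 0.5, 0.5], xyz=[[1.4, 2.0, 1], [2.3, 3.4, 3], [2.3, 3.4, 5.5], [2.3, 3.4, 8], [2.3, 3.4, 8.9]], twist=[-0.12, -0.235, -0.235, -0.235, -0.235])

```text
t: 2.57
eef_pos: [0.4759, -0.0993, 0.212]
tool_rot: [-0.002, 0.37, 0.929, -0.001]
contact_force: [0.2, -0.1, 0.4]
gripper_width: 0.497
```

```bash
python3 plan.py 0.479 -0.0955 0.187 137;  python3 - <<'E'
from h import *
r=cap("wrist"); cv2.imwrite("pics/w2.png",r["pixels"][:,:,::-1])
E
```

```text
t 2.57 pos [ 0.4759 -0.0993  0.212 ] ang 136.55 q [ 0.57  0.35 -0.58  2.05  0.26  0.82  0.65] F [ 0.2 -0.1  0.4] M [ 0.05  0.04 -0.03] w 0.49664388023146355
tilt deg 0.27 shift cm [0.02 0.5  2.5 ] twist -0.008
```

View pics/w2.png

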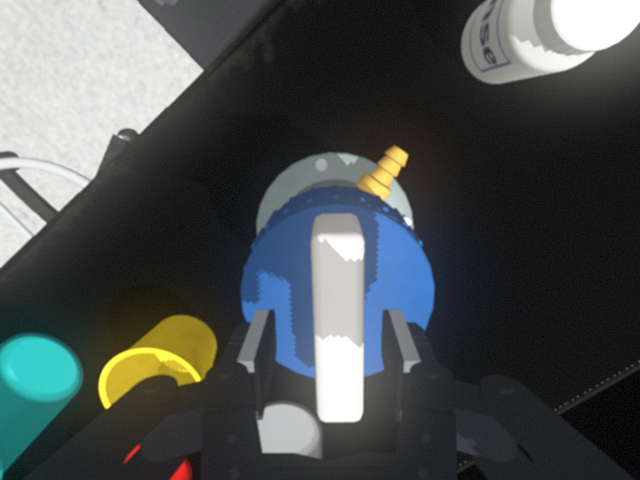

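Emit:
move_arm(gripper=[0.5, 0.5, 0.5], xyz=[[0, 0, 0], [0, 0, 0.7], [0, 0, 1.4]], twist=[0, 0, 0])

```text
t: 2.87
eef_pos: [0.4789, -0.0987, 0.2021]
tool_rot: [0.002, 0.37, 0.929, 0.0]
contact_force: [-0.6, 0.2, 0.4]
gripper_width: 0.502
```

```bash
python3 plan.py 0.479 -0.0955 0.187 137
```

```text
t 2.87 pos [ 0.4789 -0.0987  0.2021] ang 136.62 q [ 0.56  0.36 -0.58  2.06  0.28  0.79  0.63] F [-0.6  0.2  0.4] M [-0.03  0.01  0.03] w 0.501752890145974
tilt deg 0.2 shift cm [0.22 0.24 1.51] twist -0.007
```

Emit:
move_arm(gripper=[0.45, 0.45, 0.45, 0.45], xyz=[[0.2, 0.2, 0.3], [0.2, 0.2, 0.7], [0.2, 0.2, 1.1], [0.2, 0.2, 1.1]], twist=[0, 0, 0, 0])

```text
t: 3.2
eef_pos: [0.4774, -0.0952, 0.1893]
tool_rot: [-0.0, 0.369, 0.929, -0.0]
contact_force: [0.5, 0.6, -0.1]
gripper_width: 0.448
```

```bash
python3 plan.py 0.479 -0.0955 0.187 137;  python3 - <<'E'
from h import *
r=cap("wrist"); cv2.imwrite("pics/w3.png",r["pixels"][:,:,::-1])
E
```

```text
t 3.2 pos [ 0.4774 -0.0952  0.1893] ang 136.71 q [ 0.55  0.38 -0.57  2.07  0.29  0.77  0.61] F [ 0.5  0.6 -0.1] M [ 0.08 -0.02  0.03] w 0.44785082586371805
tilt deg 0.05 shift cm [-0.14  0.08  0.23] twist -0.005
```

View pics/w3.png

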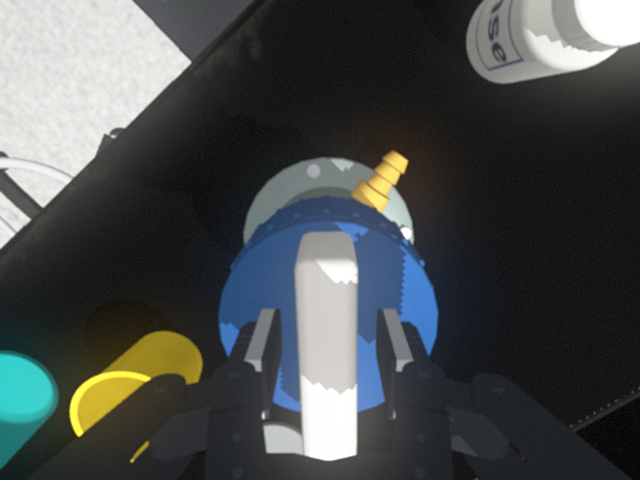

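The bar lies between the pads: its sides are at about (297–357) and the pads at (265/392). Next I'll close further and go down until the tips touch the face.

Emit:
move_arm(gripper=[0.34, 0.34, 0.34, 0.34], xyz=[[0, 0, 0], [0, 0, 0.1], [0, 0, 0.2], [0, 0, 0.3]], twist=[0, 0, 0, 0])

```text
t: 3.58
eef_pos: [0.4778, -0.0953, 0.187]
tool_rot: [0.0, 0.369, 0.929, -0.0]
contact_force: [-0.3, 0.2, 0.3]
gripper_width: 0.34
```

```bash
python3 plan.py 0.479 -0.0955 0.187 137
```

```text
t 3.58 pos [ 0.4778 -0.0953  0.187 ] ang 136.69 q [ 0.54  0.39 -0.57  2.07  0.3   0.76  0.61] F [-0.3  0.2  0.3] M [-0.05  0.   -0.04] w 0.33987756749663706
tilt deg 0.02 shift cm [-0.1   0.07 -0.  ] twist -0.005
```

Emit:
move_arm(gripper=[0.34, 0.34, 0.34, 0.34], xyz=[[0, 0, 0.1], [0, 0, 0.2], [0, 0, 0.3], [0, 0, 0.3]], twist=[0, 0, 0, 0])

```text
t: 3.92
eef_pos: [0.4778, -0.0953, 0.184]
tool_rot: [0.0, 0.369, 0.929, -0.0]
contact_force: [-1.1, -0.9, 3.6]
gripper_width: 0.343
```

```bash
python3 plan.py 0.479 -0.0955 0.187 137
```

```text
t 3.92 pos [ 0.4778 -0.0953  0.184 ] ang 136.69 q [ 0.54  0.39 -0.57  2.07  0.3   0.76  0.6 ] F [-1.1 -0.9  3.6] M [-0.1   0.2  -0.01] w 0.34275325503768206
tilt deg 0.02 shift cm [-0.1   0.06 -0.3 ] twist -0.005
```

Emit:
move_arm(gripper=[0.2, 0.2, 0.1, 0.1, 0.1], xyz=[[0, 0, -0.2], [0, 0, -0.2], [0, 0, -0.2], [0, 0, -0.2], [0, 0, -0.2]], twist=[0, 0, 0, 0, 0], squeeze=30)

```text
t: 4.33
eef_pos: [0.4776, -0.0954, 0.1859]
tool_rot: [-0.0, 0.369, 0.929, -0.0]
contact_force: [-1.7, -0.9, 3.8]
gripper_width: 0.232
```

```bash
python3 plan.py 0.479 -0.0955 0.187 137; python3 - <<'E'
from h import *
r=cap("wrist"); cv2.imwrite("pics/w4.png",r["pixels"][:,:,::-1])
E
```

```text
t 4.33 pos [ 0.4776 -0.0954  0.1859] ang 136.69 q [ 0.54  0.39 -0.57  2.07  0.3   0.76  0.61] F [-1.7 -0.9  3.8] M [-0.25  0.46  0.03] w 0.23178346096777086
tilt deg 0.02 shift cm [-0.11  0.09 -0.11] twist -0.005
```

View pics/w4.png

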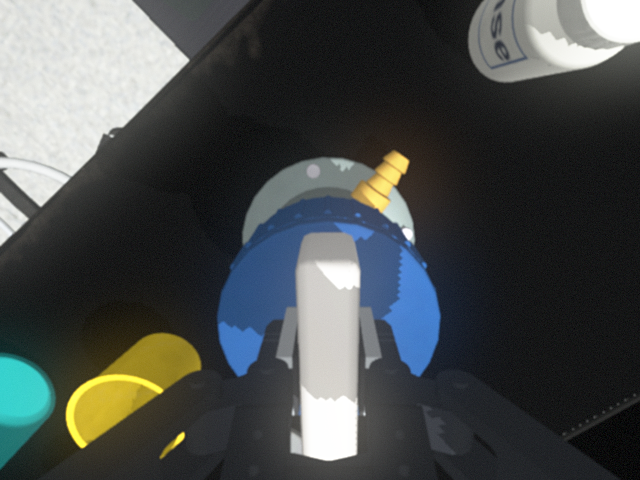

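The bar is gripped: opening 0.232, about 20 mm, with the pads flat on the bar. Now a downward feel.

Emit:
move_arm(gripper=[0.1, 0.1, 0.1, 0.1], xyz=[[0, 0, 0.15], [0, 0, 0.3], [0, 0, 0.4], [0, 0, 0.4]], twist=[0, 0, 0, 0], squeeze=40)

```text
t: 4.72
eef_pos: [0.478, -0.0952, 0.1835]
tool_rot: [0.0, 0.369, 0.929, -0.001]
contact_force: [-9.0, -0.3, 25.2]
gripper_width: 0.226
```

```bash
python3 plan.py 0.479 -0.0955 0.187 137
```

```text
t 4.72 pos [ 0.478  -0.0952  0.1835] ang 136.69 q [ 0.54  0.39 -0.56  2.07  0.3   0.76  0.6 ] F [-9.  -0.3 25.2] M [-0.13  2.16  0.02] w 0.22598408393919076
tilt deg 0.08 shift cm [-0.1   0.05 -0.35] twist -0.005
```

Emit:
move_arm(gripper=[0.1, 0.1, 0.1, 0.1, 0.1], xyz=[[0, 0, 0], [0, 0, 0], [0, 0, 0], [0, 0, 0], [0, 0, 0]], twist=[-0.06, -0.12, -0.18, -0.24, -0.26])

```text
t: 5.13
eef_pos: [0.4788, -0.0957, 0.1836]
tool_rot: [0.001, 0.245, 0.97, -0.0]
contact_force: [-4.0, -2.8, 21.0]
gripper_width: 0.23
```

```bash
python3 plan.py 0.479 -0.0955 0.187 137
```

```text
t 5.13 pos [ 0.4788 -0.0957  0.1836] ang 151.69 q [ 0.59  0.4  -0.62  2.07  0.34  0.77  0.83] F [-4.  -2.8 21. ] M [-0.51  1.39 -0.37] w 0.22974445140114538
tilt deg 0.15 shift cm [-0.01  0.03 -0.34] twist 0.256
```

Emit:
move_arm(gripper=[0.1, 0.1, 0.1, 0.1], xyz=[[0, 0, 0], [0, 0, 0], [0, 0, 0], [0, 0, 0]], twist=[-0.04, -0.08, -0.12, -0.14])

```text
t: 5.47
eef_pos: [0.4788, -0.0957, 0.1834]
tool_rot: [0.001, 0.177, 0.984, -0.0]
contact_force: [-4.4, -1.3, 18.4]
gripper_width: 0.229
```

```bash
python3 plan.py 0.479 -0.0955 0.187 137
```

```text
t 5.47 pos [ 0.4788 -0.0957  0.1834] ang 159.66 q [ 0.61  0.41 -0.66  2.07  0.36  0.77  0.95] F [-4.4 -1.3 18.4] M [-0.54  1.22 -0.21] w 0.22939505171026145
tilt deg 0.15 shift cm [-0.01  0.03 -0.36] twist 0.396
```

Emit:
move_arm(gripper=[0.1, 0.1, 0.1, 0.1], xyz=[[0, 0, 0.05], [0, 0, 0.05], [0, 0, 0.05], [0, 0, 0.05]], twist=[-0.04, -0.08, -0.12, -0.14])

```text
t: 5.8
eef_pos: [0.4785, -0.0957, 0.1819]
tool_rot: [0.001, 0.107, 0.994, -0.0]
contact_force: [0.3, -1.9, 5.9]
gripper_width: 0.23
```

```bash
python3 plan.py 0.479 -0.0955 0.187 137; python3 - <<'E'
from h import *
r=cap("wrist"); cv2.imwrite("pics/w5.png",r["pixels"][:,:,::-1])
E
```

```text
t 5.8 pos [ 0.4785 -0.0957  0.1819] ang 167.73 q [ 0.64  0.42 -0.69  2.07  0.38  0.77  1.08] F [ 0.3 -1.9  5.9] M [-0.53  0.2  -0.12] w 0.2304171368603937
tilt deg 0.11 shift cm [-0.05  0.03 -0.51] twist 0.536
```

View pics/w5.png

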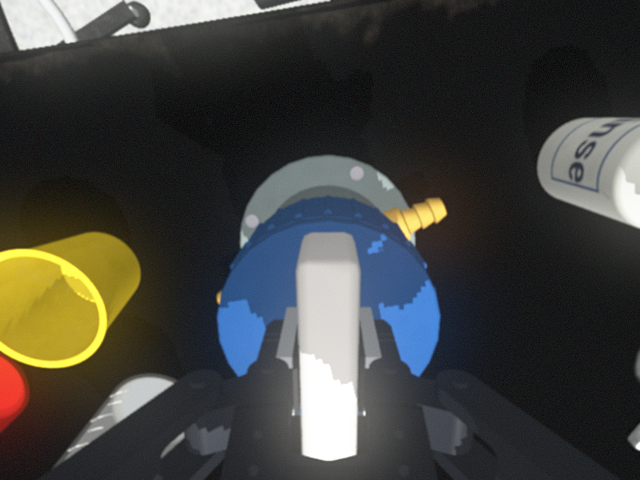

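The force fell from 18 N to 6 N and z dropped, so the lugs have found the slots about 30° on. I'll push a little to confirm.

Emit:
move_arm(gripper=[0.1, 0.1, 0.1], xyz=[[0, 0, 0.2], [0, 0, 0.3], [0, 0, 0.4]], twist=[-0.01, -0.01, -0.01])

```text
t: 6.1
eef_pos: [0.4788, -0.0962, 0.1785]
tool_rot: [0.001, 0.102, 0.995, -0.001]
contact_force: [-3.4, -4.5, 21.6]
gripper_width: 0.229
```

```bash
python3 plan.py 0.479 -0.0955 0.187 137
```

```text
t 6.1 pos [ 0.4788 -0.0962  0.1785] ang 168.24 q [ 0.64  0.43 -0.68  2.07  0.39  0.77  1.08] F [-3.4 -4.5 21.6] M [-0.85  1.12  0.54] w 0.2292738384970857
tilt deg 0.17 shift cm [-0.01  0.07 -0.85] twist 0.545
```

Emit:
move_arm(gripper=[0.1, 0.1, 0.1, 0.1], xyz=[[0, 0, 0], [0, 0, 0], [0, 0, 0.1], [0, 0, 0.2]], twist=[-0.04, -0.06, -0.06, -0.06])

```text
t: 6.43
eef_pos: [0.4785, -0.0958, 0.1758]
tool_rot: [0.001, 0.073, 0.997, -0.0]
contact_force: [-0.9, -3.5, 6.8]
gripper_width: 0.226
```

```bash
python3 plan.py 0.479 -0.0955 0.187 137
```

```text
t 6.43 pos [ 0.4785 -0.0958  0.1758] ang 171.63 q [ 0.64  0.43 -0.7   2.07  0.4   0.77  1.13] F [-0.9 -3.5  6.8] M [-0.61  0.3   0.04] w 0.22605432985661575
tilt deg 0.11 shift cm [-0.05  0.04 -1.12] twist 0.604
```

Emit:
move_arm(gripper=[0.1, 0.1, 0.1, 0.1, 0.1], xyz=[[0, 0, 0.4], [0, 0, 0.8], [0, 0, 1.2], [0, 0, 1.5], [0, 0, 1.6]], twist=[0, 0, 0, 0, 0])

```text
t: 6.85
eef_pos: [0.4786, -0.0958, 0.1598]
tool_rot: [0.001, 0.073, 0.997, -0.0]
contact_force: [-1.8, -3.3, 11.6]
gripper_width: 0.23
```

```bash
python3 plan.py 0.479 -0.0955 0.187 137
```

```text
t 6.85 pos [ 0.4786 -0.0958  0.1598] ang 171.63 q [ 0.63  0.46 -0.68  2.08  0.43  0.74  1.1 ] F [-1.8 -3.3 11.6] M [-0.72  0.51  0.07] w 0.22987461492019504
tilt deg 0.11 shift cm [-0.04  0.04 -2.72] twist 0.604
```

Emit:
move_arm(gripper=[0.1, 0.1, 0.1, 0.1, 0.1], xyz=[[0, 0, 0.2], [0, 0, 0.4], [0, 0, 0.6], [0, 0, 0.7], [0, 0, 0.7]], twist=[0, 0, 0, 0, 0])

```text
t: 7.27
eef_pos: [0.4789, -0.0956, 0.1577]
tool_rot: [0.001, 0.073, 0.997, -0.003]
contact_force: [-23.1, -3.1, 72.4]
gripper_width: 0.23
```

```bash
python3 plan.py 0.479 -0.0955 0.187 137
```

```text
t 7.27 pos [ 0.4789 -0.0956  0.1577] ang 171.61 q [ 0.62  0.46 -0.67  2.08  0.44  0.73  1.09] F [-23.1  -3.1  72.4] M [-0.02  5.09  0.03] w 0.2300237084551362
tilt deg 0.35 shift cm [-0.02 -0.   -2.93] twist 0.604
```

Emit:
move_arm(gripper=[0.1, 0.1], xyz=[[0, 0, -0.3], [0, 0, -0.35]], twist=[0, 0])

```text
t: 7.43
eef_pos: [0.4786, -0.0959, 0.1578]
tool_rot: [0.001, 0.073, 0.997, -0.001]
contact_force: [-4.8, -1.6, 20.2]
gripper_width: 0.232
```

```bash
python3 plan.py 0.479 -0.0955 0.187 137; python3 - <<'E'
from h import *
for c in ("scene","wrist"):
    r=cap(c); im=r["pixels"]; np.save(c+"6.npy",r,allow_pickle=True)
    for n in ("cap_mid","cap_face"): print(c,n,[(d["centre"],round(d["p"],2)) for d in spot_point(n,c)])
    if c=="scene": im=cv2.resize(im[200:340,240:400],None,fx=5,fy=4)
    if c=="scene": im=cv2.resize(r["pixels"][210:330,240:400],None,fx=5,fy=5)
    cv2.imwrite(f"pics/{c}6.png",im[:,:,::-1])
E
```

```text
t 7.43 pos [ 0.4786 -0.0959  0.1578] ang 171.63 q [ 0.62  0.46 -0.67  2.08  0.43  0.73  1.1 ] F [-4.8 -1.6 20.2] M [-0.54  1.35  0.09] w 0.23178932505144262
tilt deg 0.2 shift cm [-0.04  0.04 -2.92] twist 0.604
scene cap_mid [([0.477, -0.0988, 0.1033], 0.71)]
scene cap_face [([0.4821, -0.0903, 0.0863], 0.71)]
wrist cap_mid [([0.4812, -0.0964, 0.1003], 0.68)]
wrist cap_face []
```

View pics/scene6.png

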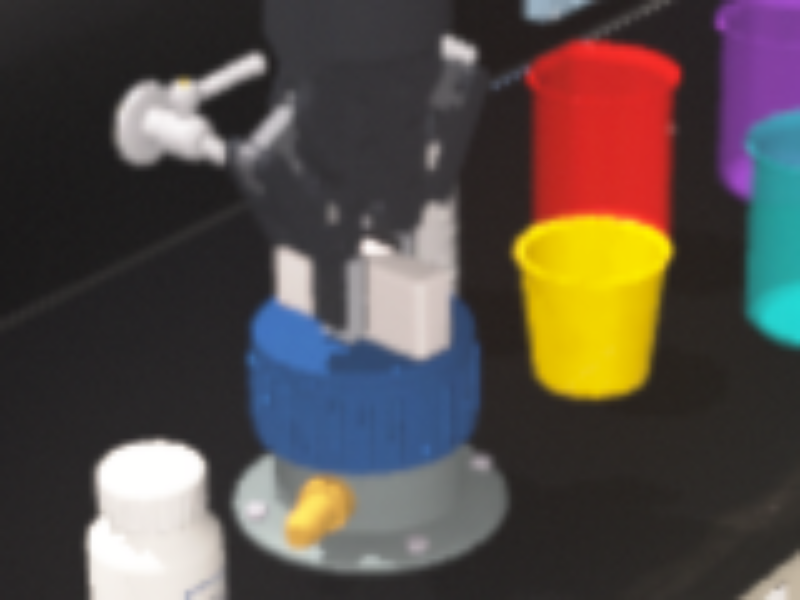

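View pics/wrist6.png

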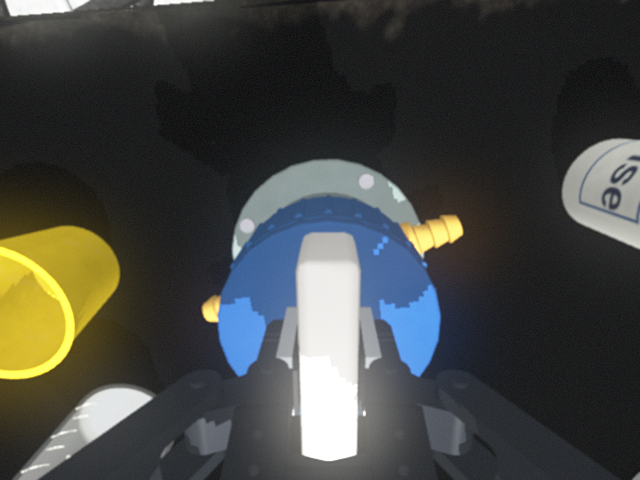

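```bash
python3 - <<'E'
from h import *
r=np.load("scene6.npy",allow_pickle=True).item(); im=r["pixels"]
a=np.radians(171.6); R=np.array([[np.cos(a),-np.sin(a)],[np.sin(a),np.cos(a)]])
for z in (.098,.101,.104):
    im2=cv2.resize(im[210:330,240:400],None,fx=5,fy=5,interpolation=cv2.INTER_CUBIC)[:,:,::-1].copy()
    def pl(P,col):
        uv=(proj(r,P)-[240,210])*5; cv2.polylines(im2,[uv.round().astype(int)],True,col,1)
    c=np.array([.4787,-.0957])
    for dz,co in ((-.017,(0,0,255)),(.017,(0,255,0))):
        b=np.array([[42,10],[42,-10],[-42,-10],[-42,10]])/1000@R.T+c
        pl(np.c_[b,np.full(4,z+dz)],co)
    th=np.linspace(0,6.28,60); 
    pl(np.c_[c+.046*np.c_[np.cos(th),np.sin(th)],np.full(60,z-.017)],(255,255,0))
    pl(np.c_[c+.046*np.c_[np.cos(th),np.sin(th)],np.full(60,z-.063)],(255,255,0))
    pl(np.c_[c+.058*np.c_[np.cos(th),np.sin(th)],np.full(60,.006)],(255,0,255))
    cv2.imwrite(f"pics/ov{int(z*1000)}.png",im2)
E
```

```text
(no output)
```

View pics/ov98.png

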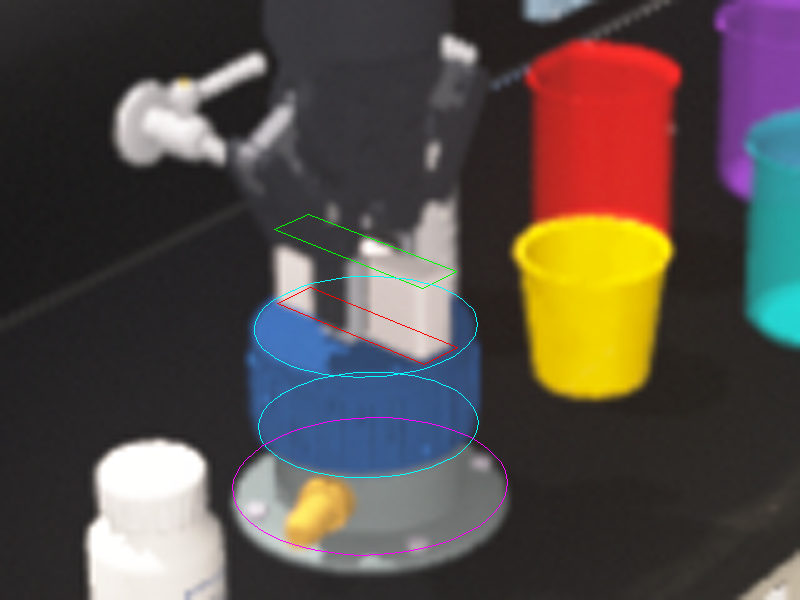

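View pics/ov104.png

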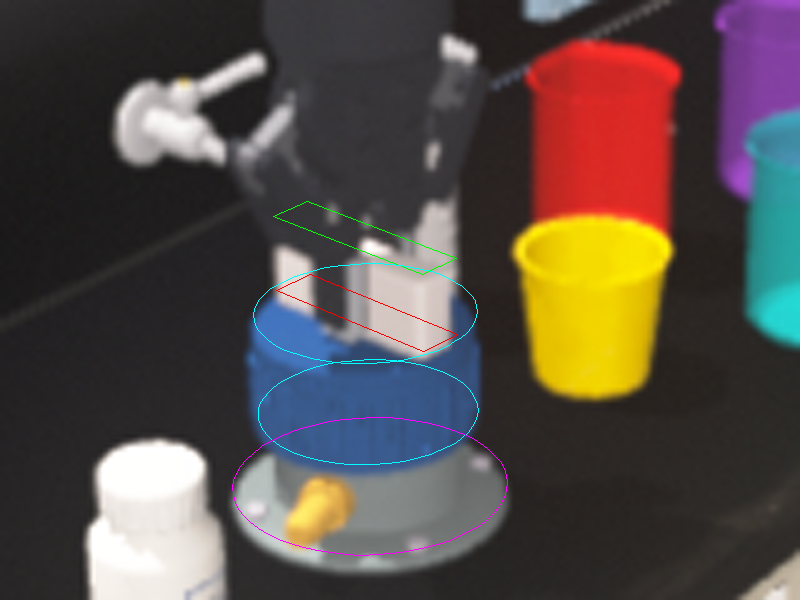

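```bash
python3 - <<'E'
from h import *
r=np.load("scene6.npy",allow_pickle=True).item(); im=cv2.imread("pics/scene0.png")
a=np.radians(137); R=np.array([[np.cos(a),-np.sin(a)],[np.sin(a),np.cos(a)]])
z=.131
im2=cv2.resize(im[210:330,240:400],None,fx=5,fy=5,interpolation=cv2.INTER_CUBIC).copy()
def pl(P,col):
        uv=(proj(r,P)-[240,210])*5; cv2.polylines(im2,[uv.round().astype(int)],True,col,1)
c=np.array([.4787,-.0957])
for dz,co in ((-.017,(0,0,255)),(.017,(0,255,0))):
        b=np.array([[42,10],[42,-10],[-42,-10],[-42,10]])/1000@R.T+c
        pl(np.c_[b,np.full(4,z+dz)],co)
th=np.linspace(0,6.28,60); 
pl(np.c_[c+.046*np.c_[np.cos(th),np.sin(th)],np.full(60,z-.017)],(255,255,0))
pl(np.c_[c+.046*np.c_[np.cos(th),np.sin(th)],np.full(60,z-.063)],(255,255,0))
cv2.imwrite(f"pics/ov131.png",im2)
E
```

View pics/ov131.png

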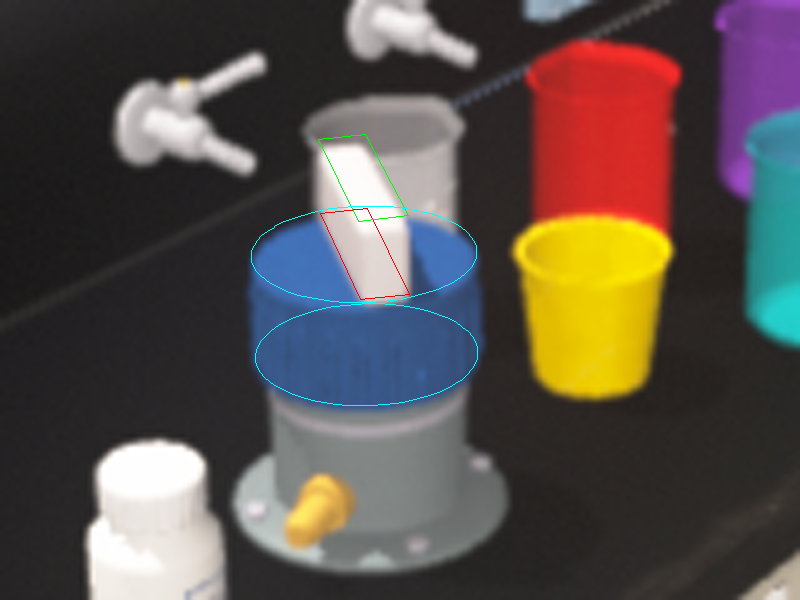

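Emit:
move_arm(gripper=[0.1, 0.1, 0.1], xyz=[[0, 0, 0.05], [0, 0, 0.05], [0, 0, 0.05]], twist=[-0.03, -0.05, -0.05])

```text
t: 7.98
eef_pos: [0.4788, -0.0962, 0.1578]
tool_rot: [0.001, 0.048, 0.999, -0.002]
contact_force: [-8.8, -3.8, 32.1]
gripper_width: 0.231
```

```bash
python3 plan.py 0.479 -0.0955 0.187 137
```

```text
t 7.98 pos [ 0.4788 -0.0962  0.1578] ang 174.47 q [ 0.63  0.47 -0.69  2.08  0.44  0.74  1.14] F [-8.8 -3.8 32.1] M [-0.79  2.08 -0.19] w 0.23068537172494794
tilt deg 0.21 shift cm [-0.02  0.06 -2.92] twist 0.654
```

Emit:
move_arm(gripper=[0.1, 0.1, 0.1, 0.1, 0.1], xyz=[[0, 0, 0], [0, 0, 0], [0, 0, 0], [0, 0, 0], [0, 0, 0]], twist=[0.04, 0.08, 0.12, 0.16, 0.16])

```text
t: 8.4
eef_pos: [0.4786, -0.0953, 0.1578]
tool_rot: [0.001, 0.128, 0.992, -0.001]
contact_force: [-10.1, -1.6, 32.6]
gripper_width: 0.228
```

```bash
python3 plan.py 0.479 -0.0955 0.187 137
```

```text
t 8.4 pos [ 0.4786 -0.0953  0.1578] ang 165.25 q [ 0.6   0.46 -0.65  2.09  0.42  0.73  1.  ] F [-10.1  -1.6  32.6] M [-0.18  2.15 -0.01] w 0.22765633490079848
tilt deg 0.17 shift cm [-0.05 -0.02 -2.92] twist 0.493
```

Emit:
move_arm(gripper=[0.1, 0.1, 0.1, 0.1, 0.1], xyz=[[0, 0, 0], [0, 0, 0], [0, 0, 0], [0, 0, 0], [0, 0, 0]], twist=[0.06, 0.12, 0.18, 0.2, 0.2])

```text
t: 8.82
eef_pos: [0.4786, -0.095, 0.1578]
tool_rot: [0.001, 0.226, 0.974, -0.001]
contact_force: [-9.2, 0.5, 32.5]
gripper_width: 0.227
```

```bash
python3 plan.py 0.479 -0.0955 0.187 137
```

```text
t 8.82 pos [ 0.4786 -0.095   0.1578] ang 153.85 q [ 0.56  0.44 -0.6   2.09  0.38  0.71  0.83] F [-9.2  0.5 32.5] M [-0.07  2.09  0.01] w 0.2269809240389119
tilt deg 0.16 shift cm [-0.06 -0.03 -2.92] twist 0.294
```

Emit:
move_arm(gripper=[0.1, 0.1, 0.1, 0.1, 0.1], xyz=[[0, 0, 0], [0, 0, 0], [0, 0, 0], [0, 0, 0], [0, 0, 0]], twist=[0.09, 0.18, 0.27, 0.36, 0.45])

```text
t: 9.23
eef_pos: [0.479, -0.0949, 0.1578]
tool_rot: [0.002, 0.439, 0.898, -0.0]
contact_force: [-6.5, -0.0, 29.2]
gripper_width: 0.227
```

```bash
python3 plan.py 0.479 -0.0955 0.187 137; python3 - <<'E'
from h import *
r=cap("wrist"); cv2.imwrite("pics/w7.png",r["pixels"][:,:,::-1])
E
```

```text
t 9.23 pos [ 0.479  -0.0949  0.1578] ang 127.91 q [ 0.48  0.42 -0.49  2.09  0.31  0.69  0.44] F [-6.5 -0.  29.2] M [-0.04  1.91  0.27] w 0.2268958891632187
tilt deg 0.18 shift cm [-0.05 -0.03 -2.92] twist -0.159
```

View pics/w7.png

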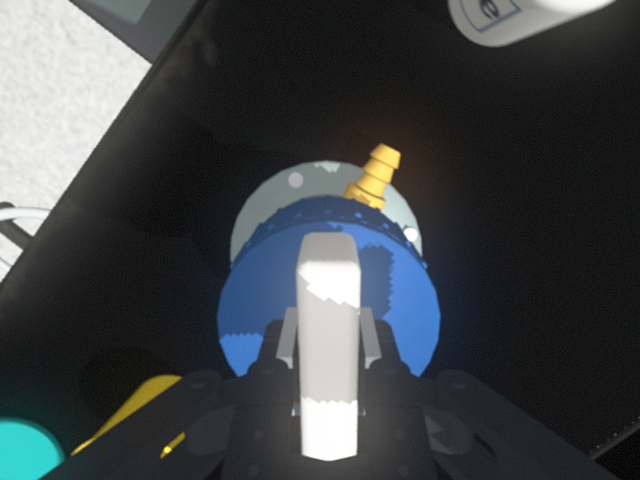

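The bar has turned with the gripper (bar x 297–360, still square to the pads). I'll carry on to the stop.

Emit:
move_arm(gripper=[0.1, 0.1, 0.1, 0.1], xyz=[[0, 0, 0], [0, 0, 0], [0, 0, 0], [0, 0, 0]], twist=[0.06, 0.12, 0.18, 0.2])

```text
t: 9.62
eef_pos: [0.4792, -0.095, 0.1578]
tool_rot: [0.002, 0.526, 0.85, 0.0]
contact_force: [-6.1, -0.1, 28.0]
gripper_width: 0.227
```

```bash
python3 plan.py 0.479 -0.0955 0.187 137
```

```text
t 9.62 pos [ 0.4792 -0.095   0.1578] ang 116.53 q [ 0.44  0.42 -0.45  2.1   0.28  0.68  0.27] F [-6.1 -0.1 28. ] M [-0.1   1.84  0.21] w 0.22720781088895126
tilt deg 0.2 shift cm [-0.04 -0.04 -2.92] twist -0.357
```

Emit:
move_arm(gripper=[0.1, 0.1, 0.1, 0.1], xyz=[[0, 0, 0], [0, 0, 0], [0, 0, 0], [0, 0, 0]], twist=[0.04, 0.08, 0.12, 0.14])

```text
t: 9.95
eef_pos: [0.4784, -0.0951, 0.1578]
tool_rot: [0.001, 0.583, 0.812, -0.001]
contact_force: [-9.2, -0.2, 34.0]
gripper_width: 0.227
```

```bash
python3 plan.py 0.479 -0.0955 0.187 137
```

```text
t 9.95 pos [ 0.4784 -0.0951  0.1578] ang 108.66 q [ 0.41  0.41 -0.41  2.1   0.26  0.68  0.15] F [-9.2 -0.2 34. ] M [-0.05  2.47  0.98] w 0.22683095437158862
tilt deg 0.14 shift cm [-0.06  0.05 -2.92] twist -0.495
```

Emit:
move_arm(gripper=[0.1, 0.1, 0.1], xyz=[[0, 0, 0], [0, 0, 0], [0, 0, 0]], twist=[0.03, 0.05, 0.05])

```text
t: 10.2
eef_pos: [0.4783, -0.095, 0.1578]
tool_rot: [0.001, 0.602, 0.799, -0.001]
contact_force: [-10.7, 0.0, 33.5]
gripper_width: 0.226
```

```bash
python3 plan.py 0.479 -0.0955 0.187 137
```

```text
t 10.2 pos [ 0.4783 -0.095   0.1578] ang 106.02 q [ 0.4   0.41 -0.4   2.1   0.25  0.68  0.11] F [-10.7   0.   33.5] M [-0.29  2.41  1.58] w 0.22648878486118404
tilt deg 0.18 shift cm [-0.07  0.05 -2.92] twist -0.541
```

```bash
python3 - <<'E'
from h import *
r=cap("wrist"); cv2.imwrite("pics/w8.png",r["pixels"][:,:,::-1])
E
```

```text
(no output)
```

View pics/w8.png

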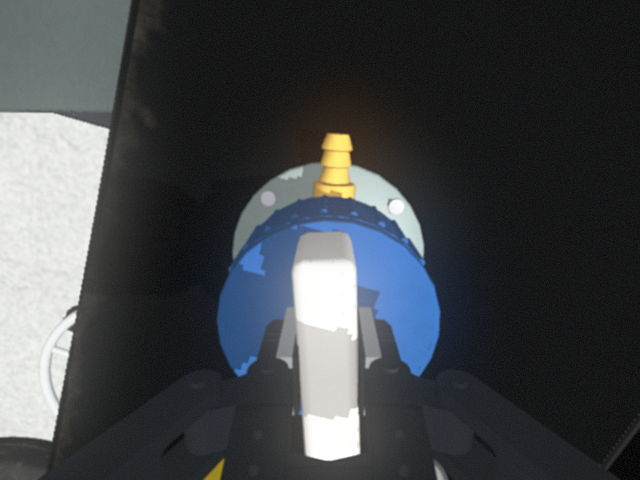

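The bar has twisted about 2° against the pads while the wrist moment rose to 1.6 N m, so the cap is at its hard stop, about 66° clockwise. I'll ease up while gripping, with the clockwise bias kept.

Emit:
move_arm(gripper=[0.1, 0.1, 0.1, 0.1], xyz=[[0, 0, -0.1], [0, 0, -0.2], [0, 0, -0.4], [0, 0, -0.5]], twist=[0, 0, 0, 0])

```text
t: 10.58
eef_pos: [0.4779, -0.0952, 0.1594]
tool_rot: [0.0, 0.602, 0.798, 0.0]
contact_force: [6.4, -2.1, -19.0]
gripper_width: 0.229
```

```bash
python3 plan.py 0.479 -0.0955 0.187 137
```

```text
t 10.58 pos [ 0.4779 -0.0952  0.1594] ang 105.96 q [ 0.41  0.41 -0.41  2.1   0.25  0.68  0.11] F [  6.4  -2.1 -19. ] M [-0.63 -1.55  1.42] w 0.22905861155509338
tilt deg 0.05 shift cm [-0.06  0.1  -2.76] twist -0.542
```

Emit:
move_arm(gripper=[0.1, 0.1, 0.1], xyz=[[0, 0, 0.2], [0, 0, 0.2], [0, 0, 0.2]], twist=[-0.03, -0.06, -0.06])

```text
t: 10.83
eef_pos: [0.4782, -0.0954, 0.159]
tool_rot: [0.0, 0.579, 0.815, 0.0]
contact_force: [-2.4, -1.2, 9.5]
gripper_width: 0.229
```

```bash
python3 plan.py 0.479 -0.0955 0.187 137
```

```text
t 10.83 pos [ 0.4782 -0.0954  0.159 ] ang 109.21 q [ 0.42  0.41 -0.42  2.1   0.26  0.68  0.16] F [-2.4 -1.2  9.5] M [-0.32  0.5   0.23] w 0.22930805971601112
tilt deg 0.04 shift cm [-0.04  0.07 -2.8 ] twist -0.485
```

Emit:
move_arm(gripper=[0.1, 0.1, 0.1, 0.1], xyz=[[0, 0, -0.1], [0, 0, -0.2], [0, 0, -0.3], [0, 0, -0.3]], twist=[0, 0, 0, 0])

```text
t: 11.17
eef_pos: [0.4782, -0.0954, 0.1621]
tool_rot: [0.0, 0.58, 0.815, 0.0]
contact_force: [-2.2, -1.8, 10.8]
gripper_width: 0.226
```

```bash
python3 plan.py 0.479 -0.0955 0.187 137
```

```text
t 11.17 pos [ 0.4782 -0.0954  0.1621] ang 109.14 q [ 0.42  0.4  -0.42  2.09  0.25  0.69  0.17] F [-2.2 -1.8 10.8] M [-0.3   0.53  0.27] w 0.22568110756199286
tilt deg 0.04 shift cm [-0.04  0.08 -2.49] twist -0.486
```

Emit:
move_arm(gripper=[0.1, 0.1, 0.1, 0.1], xyz=[[0, 0, -0.15], [0, 0, -0.3], [0, 0, -0.4], [0, 0, -0.4]], twist=[0, 0, 0, 0])

```text
t: 11.5
eef_pos: [0.4781, -0.0954, 0.166]
tool_rot: [0.0, 0.58, 0.815, 0.0]
contact_force: [-0.9, -2.5, 10.3]
gripper_width: 0.222
```

```bash
python3 plan.py 0.479 -0.0955 0.187 137
```

```text
t 11.5 pos [ 0.4781 -0.0954  0.166 ] ang 109.17 q [ 0.42  0.4  -0.42  2.09  0.25  0.7   0.17] F [-0.9 -2.5 10.3] M [-0.4   0.33  0.3 ] w 0.22243692768018541
tilt deg 0.05 shift cm [-0.04  0.08 -2.1 ] twist -0.486
```

Emit:
move_arm(gripper=[0.1, 0.1, 0.1], xyz=[[0, 0, -0.1], [0, 0, -0.2], [0, 0, -0.2]], twist=[0, 0, 0])

```text
t: 11.75
eef_pos: [0.478, -0.0954, 0.1672]
tool_rot: [0.0, 0.579, 0.815, 0.0]
contact_force: [3.0, -1.8, -3.4]
gripper_width: 0.228
```

```bash
python3 plan.py 0.479 -0.0955 0.187 137
```

```text
t 11.75 pos [ 0.478  -0.0954  0.1672] ang 109.18 q [ 0.42  0.39 -0.42  2.09  0.25  0.7   0.17] F [ 3.  -1.8 -3.4] M [-0.55 -0.79  0.2 ] w 0.2283286518789254
tilt deg 0.05 shift cm [-0.04  0.09 -1.98] twist -0.486
```

The pull now meets a stop at TCP z 0.167, about 20 mm below as found, so the cap is in the notch. Opening and withdrawing.

Emit:
move_arm(gripper=[0.3, 0.4, 0.5, 0.5, 0.5], xyz=[[0, 0, 0], [0, 0, 0], [0, 0, 0], [0, 0, -0.5], [0, 0, -1.5]], twist=[0, 0, 0, 0, 0])

```text
t: 12.17
eef_pos: [0.4768, -0.095, 0.182]
tool_rot: [-0.001, 0.579, 0.815, -0.0]
contact_force: [0.7, -0.2, 0.2]
gripper_width: 0.503
```

Emit:
move_arm(gripper=[0.5, 0.5, 0.5, 0.5, 0.5], xyz=[[0, 0, -2], [0, 0, -4.5], [0, 0, -7], [0, 0, -9], [0, 0, -10]], twist=[0, 0, 0, 0, 0])

```text
t: 12.58
eef_pos: [0.4787, -0.095, 0.2859]
tool_rot: [0.002, 0.579, 0.815, 0.001]
contact_force: [0.1, -0.2, 0.2]
gripper_width: 0.495
```

```bash
python3 plan.py 0.479 -0.0955 0.187 137; python3 - <<'E'
from h import *
for c in ("scene","wrist","top"):
    r=cap(c); im=r["pixels"]; np.save(c+"9.npy",r,allow_pickle=True)
    for n in ("cap_mid","cap_face","rinse_bottle_mid","cup_mid","beaker_mid"): print(c,n,[(d["centre"],round(d["p"],2)) for d in spot_point(n,c)][:2])
    if c=="scene": im=cv2.resize(r["pixels"][210:330,240:400],None,fx=5,fy=5)
    cv2.imwrite(f"pics/{c}9.png",im[:,:,::-1])
E
```

```text
t 12.58 pos [ 0.4787 -0.095   0.2859] ang 109.2 q [ 0.48  0.22 -0.47  1.99  0.13  0.95  0.28] F [ 0.1 -0.2  0.2] M [ 0.02 -0.02  0.01] w 0.4951597836242083
tilt deg 0.26 shift cm [-0.03 -0.03  9.89] twist -0.485
scene cap_mid [([0.4742, -0.0988, 0.1111], 0.96)]
scene cap_face [([0.4815, -0.0932, 0.0924], 0.76), ([0.5821, -0.2558, 0.0471], 0.41)]
scene rinse_bottle_mid [([0.4582, 0.0666, 0.0534], 0.72)]
scene cup_mid []
scene beaker_mid [([0.5826, -0.2581, 0.0496], 0.89), ([0.5295, -0.3745, 0.0451], 0.89)]
wrist cap_mid [([0.479, -0.098, 0.1084], 0.71)]
wrist cap_face []
wrist rinse_bottle_mid []
wrist cup_mid [([0.465, -0.2501, 0.0278], 0.64)]
wrist beaker_mid [([0.5817, -0.2541, 0.0497], 0.89)]
top cap_mid [([0.4809, -0.0945, 0.1133], 0.54), ([0.5785, -0.255, 0.051], 0.3)]
top cap_face [([0.4752, -0.0938, 0.0959], 0.65)]
top rinse_bottle_mid [([0.4589, 0.0674, 0.0508], 0.73)]
top cup_mid [([0.4637, -0.2502, 0.0275], 0.77)]
top beaker_mid [([0.5784, -0.2522, 0.0493], 0.72), ([0.4881, -0.4832, 0.0485], 0.71)]
```

View pics/scene9.png

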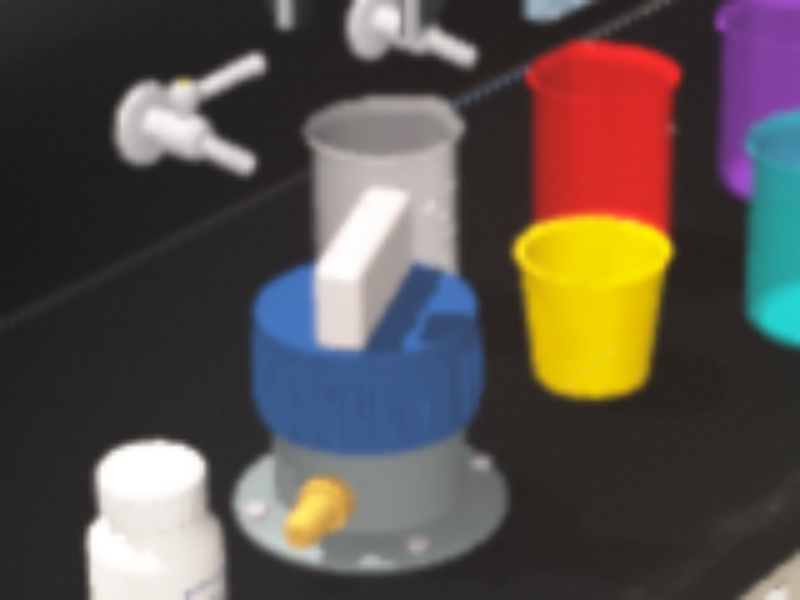

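View pics/wrist9.png

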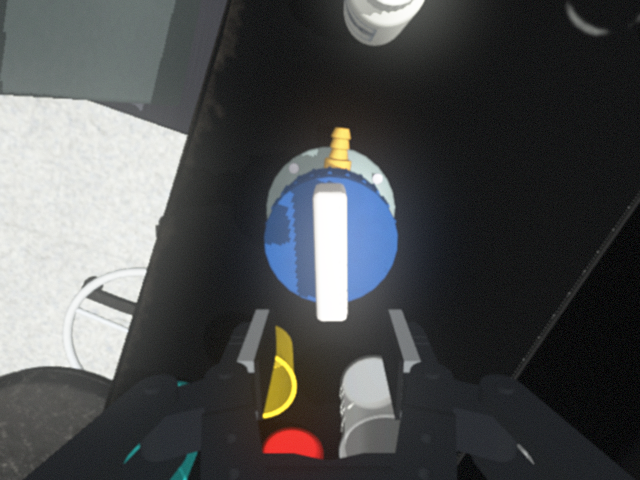

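The scene view shows the cap level, with its skirt bottom at row 453 against 409 as found. That is about 21 mm lower, so it is locked in the notch. The cup, bottle and beaker are where they were, and the gripper is well clear. I'm handing in.

```bash
python3 - <<'E'
from station import *
print(hand_in()); print(get_obs()["t"])
E
```

```text
the job is handed in; nothing more can be done
None
the job is handed in; nothing more can be done
```

The cap is locked in the pot's notch and the job was handed in at about 12.7 s of the 48 s allowed. The hand-in gave no verdict, so the following rests on my own checks.

**What I did:**
1. Gripped the white bar and pushed down while turning anticlockwise.
2. Felt the lugs enter the slots after about 30° and drop free at about 35°.
3. Pushed the cap in to a hard stop, then turned it clockwise about 65° until the moment rose at the stop.
4. Eased off the turn, because friction at the stop held the cap down at first. The spring then lifted it into the notch, and I let go.

**Last checks:**
- **Cap height:** the three cameras put the bar's middle at 108, 111 and 113 mm above the bench (it should be 111 mm). In the scene picture the cap sits about 21 mm lower than as found and looks level.
- **Cap centre:** the camera readings lie within about 5 mm of the axis I measured.
- **Locking:** before I let go, a slight upward pull met a stop about 20 mm below the as-found height.
- **Bystanders:** the bottle, cup and beaker moved less than the networks' own error.
- **Robot:** the gripper was well clear and the contact force was near zero.

**One disagreement:** I felt the hard bottom at about 28 to 29 mm of travel, not the 33 mm given. That still passes the 25.5 mm mark, and the cap turned freely from there.

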